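# Dock the vial carrier, then free and hold the sampler's cover

## Robot

A 6-joint arm with a two-finger parallel gripper is mounted at the origin on the work surface. World frame = base frame: x ahead of the robot, y to its left, z up, the work surface at z = 0. Lengths are in m, angles in degrees, forces in N, time in s.
With the tool pointing down it reaches from about 0.275 to 0.85 m from the base axis. Payload 19 kg.
Tool frame: the origin (TCP) lies at the centre of the arm's flange, where the gripper is bolted on; the fingertips stand 173 mm ahead of it and the grasp point (between the pads) lies 155 mm ahead of it; x points along the fingers, y is the direction in which the jaws open and shut, and the axes are right-handed (so a half turn about x gives the same grasp; the last joint's range is limited). The gripper opens to 85 mm and grips with 20 to 120 N. Pads are 22 mm wide; open, the fingers measure 114 mm over their backs; the gripper's body (76 mm by 85 mm) begins 54 mm behind the grasp point. The pads swing forward as they close: fully open they stand 13 mm farther back than shut.
Start: joints at [-78.266, 8.623, 82.357, -0, 89.026, -7.678], TCP at [0.191, -0.542, 0.405] pointing down, gripper open.
Joint ranges: [-160.23, 160.23], [-39.13, 120.54], [6.94, 153.29], [-79.49, 259.48], [9.18, 160.14], [-161.06, 161.06]. Speed limits (degrees/s): [108.29, 108.29, 127.2, 172.46, 172.46, 172.46].

## Interface

Orientations are given as [roll, pitch, yaw] about the fixed x, y, z axes, in that order (R = Rz(yaw) Ry(pitch) Rx(roll)).
In Python, from bench import ctrl gives the robot as it stands. The module is installed in compiled form; this text tells all that it offers.
- The arm moves only by the shell command python3 -m inch 'ROWS' [FORCE]. ROWS is JSON, a list that holds one entry, the list of rows, each a list of 7 numbers: the shift along the tool's x, y, z in m, then the turn, a rotation vector about the tool's x, y, z in rad, then the opening, from -1 (shut) to 1 (fully open). In form: [[[x, y, z, ax, ay, az, fingers], ...]]. A call has exactly 10 rows; each row is the pose to reach, as a shift and turn from the pose commanded when the call began, along the tool's axes at that moment; what a row does not reach only later rows make up. A row lasts 1/12 s, in which the tool goes at most 41.7 mm and 7.16 degrees, less where a joint would pass 70% of its speed; a pose out of reach is approached as far as the arm can. A call with a gripper value outside its range is refused whole. The fingers move at their own pace and stop on an object; FORCE is the grip in N (left out, the last holds). Time passes only in rows, so rows that repeat a pose let the fingers close, or fill a call up. It gives the time, the measured TCP pose, the force and the opening at its end, in the units of the state.
- ctrl.read_state(): the state, without advancing time (a new reading comes with each control period).
- ctrl.snapshot(name): name is "scene" or "side" or "wrist"; returns the picture (384x512x3 uint8, red, green, blue); there is no depth.
- ctrl.camera_model(name): a dict with "fx", "fy", "cx", "cy" (pixels), "R" (3x3) and "t" (3): a world point X has camera coordinates R X + t; the wrist camera has in their place "mount" (4x4, takes a point from camera to tool coordinates, whose origin is the TCP and whose axes are the tool frame's). Camera axes: x right, y down, z forward; pixel columns grow to the right and rows downward; lengths in m; the calibration is good to about 2 mm. A picture is of the moment at which its call begins: read the wrist's pose just before it. camera_model takes no time and is no camera call.
- ctrl.sign_off(): hands the job in, once; it reports no verdict.
The state is a dict: "clock": time; "q": joint angles; "dq": joint speeds; "tau": joint torques, N m; "ee_pos": TCP position; "orientation": TCP orientation; "contact_force": force on the tool from outside, world axes, zero at the start; "ft_torque": the same for the moment, N m; "opening": finger opening in m.
Only numpy, scipy, OpenCV 4.12 (cv2) and the standard library are available. Lean on these libraries where they do the work, as an engineer would, in place of code of your own. Each camera call takes 0.05 s, during which the arm holds its last target.

## Task

Get the sampler ready for me to reach inside: slide the grey vial carrier lengthwise into the open end of its rail until it is fully home and the sprung balls hold it, and let it go there. Then open the sampler's cover by its handle; nobody can see whether its slide catch is caught, so tug to find out, and if it is caught push the catch fully across to its other end. Raise the cover about halfway to upright (some 45 degrees) and finish while still holding it steady there, because it falls shut when let go; leave the solvent bottle, beaker and jar where they are.

Things in the scene. Friction and masses are not known exactly. Their poses are not given: they have to be found in the camera images.
- carrier: Loose grey vial carrier, 220 g, slippery foot, same either way round. Foot 80 (x, lengthwise) x 50 (y) x 8 mm high, sloped ends, a 14 mm notch midway along each long edge; on it an upright block 60 (x) x 30 (y) mm from z = 8 to 72 mm, three white caps 5 mm high on top. Grasp the block across its 30 mm, fingertips 32 mm or more above the bench (clear of the rail). Origin: centre of the underside, z up.
- rail: Low aluminium channel fixed to the bench (its floor), 130 mm along x (-65 to +65 mm). Open only at -x, where flared guides reach to x = -92 mm; stop bar at +x. 54 mm wide inside for the foot; lips 10 to 14 mm high, 36 mm apart, bar entry from above: stand the carrier on the bench in line before the flares (its centre at x = -145 mm or less) and push along +x. Origin: mid-channel on the bench.
- rail_home (a point): Point of the rail at x = +24 mm, y = 0, z = 0, axes as the rail: the carrier's origin lies here, within 1 mm, when home. Two sprung steel balls here, one over each edge of the foot (reaching 25 mm above the bench), ride up on the foot at a push of 5 to 12 N and then drop into its notches; the stop bar ends the travel 1 mm farther on.
- sampler: White bench-top sampler fixed to the bench, 260 (x) x 260 (y) x 110 mm high, its front facing -x. The front 60 mm (x from -130 to -70 mm) is a flat deck at z = 110 mm bearing the catch; behind it lies the cover. Origin: centre of its underside, z up.
- cover (a joint): Angle of the white cover, rad: 0 shut, grows as its front edge rises, stops at 1.25. 195 mm deep, 258 mm wide, 12 mm thick, about 450 g; falls shut when let go at any angle. Free, it needs about 2.5 N up at the handle; caught, it rises only about 0.025 rad (4 mm at the handle) and then stops dead (a tug of 10 N is enough to tell).
- cover_handle (a point): Middle of the cover's handle: a round steel bar 12 mm thick, 90 mm long along the sampler's y, its centre 40 mm above the cover's top, with a post down at each end (y = -45 and +45 mm). It can be pinched from above and turns between the fingers as the cover swings. With the cover shut it lies at x = -37 mm, z = 162.5 mm of the sampler; axes turn with the cover.
- cover_hinge (a point): Middle of the cover's hinge line, at x = 128 mm, y = 0, z = 110.5 mm of the sampler; the line runs along y. The shut handle lies 165 mm before it (-x) and 52 mm above it.
- catch (a joint): Position of the slide catch along the sampler's y, m, from -0.014 to +0.014; it stays where put (3 to 5 N to push) and starts at or near its +y end. At one end it catches the cover, at the other the cover is free; which is which varies and cannot be seen. If a tug finds the cover caught, the other end frees it; moving it when the cover is free catches it. Let the cover down before pushing it.
- catch_top (a point): Middle of the top of the catch's upright steel thumb piece, 14 (x) x 16 (y) mm, standing 27 mm above the deck (this point 137 mm above the bench) at x = -100 mm of the sampler; push its side along y with the shut fingers. Axes as the sampler.
- solvent: Bystander: amber solvent bottle, 60 mm wide, 130 mm high. Origin at the centre of its underside.
- beaker: Bystander: glass beaker, 64 mm wide, 85 mm high. Origin at the centre of its underside.
- jar: Bystander: small glass jar with a white cap, 44 mm wide, 50 mm high. Origin at the centre of its underside.

How it is judged (in metres and radians):
On the way, in this order (a step that is already met when the one before it is completed fails the run):
1. the carrier is home on the rail, held by the balls and let go (x of carrier in the frame of rail_home between -0.003 and 0.003 m and y of carrier in the frame of rail_home between -0.004 and 0.004 m and z of carrier in the frame of rail_home below 0.003 m and angle between the x axis of carrier and the x axis of rail_home, either way round below 0.08 rad and angle between carrier's own z axis and vertical below 0.08 rad and contact force between each of the arm, the fingers and carrier below 0.2 N), for 0.2 s.
2. the cover is raised about halfway in the fingers (value of joint cover between 0.55 and 1.05 rad and contact force between the fingers and cover above 0.8 N), for 0.1 s.
At the end, for the whole second after the job is handed in: The carrier's origin is within 3 mm of the home point along the rail, 4 mm across and 3 mm in height, and in line and upright within 0.08 rad; the cover stands at 0.55 to 1.05 rad, moves slower than 0.1 rad/s, and the fingers bear on it with more than 0.8 N (all of step 2 and x of carrier in the frame of rail_home between -0.003 and 0.003 m and y of carrier in the frame of rail_home between -0.004 and 0.004 m and z of carrier in the frame of rail_home below 0.003 m and angle between the x axis of carrier and the x axis of rail_home, either way round below 0.08 rad and angle between carrier's own z axis and vertical below 0.08 rad and velocity of joint cover between -0.1 and 0.1 rad/s); the arm keeps its last pose, push and grip.
It fails at once if the solvent is pushed about or knocked over (distance of solvent from where it was at the start of the episode above 0.03 m or angle between solvent's own z axis and vertical above 0.5 rad).
It fails at once if the beaker is pushed about or knocked over (distance of beaker from where it was at the start of the episode above 0.03 m or angle between beaker's own z axis and vertical above 0.5 rad).
It fails at once if the jar is pushed about or knocked over (distance of jar from where it was at the start of the episode above 0.03 m or angle between jar's own z axis and vertical above 0.5 rad).
It also fails if it takes over 67 s, if anything falls off the work surface, if the arm or the gripper's body presses on something with over 40 N, if the wrist force passes 120 N, or if a joint passes its speed limit or range.

## Working session

There is one attempt and no reset: what is moved stays moved. The work goes in short steps, Python scripts to look and compute and a shell command to move; the robot and the scene stay as the last step left them, time stands still between calls to the robot, and variables do not carry over. Pictures are saved under pics/ and viewed, and the job is handed in when it is done.

```bash
mkdir -p pics; ls
python3 - <<'E'
from bench import ctrl
import cv2,json
s=ctrl.read_state(); print({k:s[k] for k in ['clock','q','ee_pos','orientation','contact_force','opening']})
for n in ['scene','side','wrist']:
    im=ctrl.snapshot(n); cv2.imwrite(f'pics/{n}0.png',im[:,:,::-1])
    print(n,ctrl.camera_model(n))
E
```

```text
pics
{'clock': 0.0, 'q': array([-7.82658853e+01,  8.64829424e+00,  8.23920673e+01,  2.33153311e-03,
        8.90280880e+01, -7.67789698e+00]), 'ee_pos': array([ 0.19108104, -0.54227061,  0.40410991]), 'orientation': array([-99.62843676,  89.93151085,  99.78353393]), 'contact_force': array([ 0.49395265, -1.18560484, -0.20812611]), 'opening': 0.08545947796487814}
scene {'fx': 383.7332797535601, 'fy': 383.7332797535601, 'cx': 254.82504463256316, 'cy': 193.02549000601138, 'R': array([[ 0.43155888,  0.902062  , -0.00640956],
       [ 0.5678148 , -0.27715781, -0.77509348],
       [-0.70095884,  0.33085903, -0.63181406]]), 't': array([-0.23698947, -0.21898217,  1.66880363])}
side {'fx': 452.51967143783634, 'fy': 452.51967143783634, 'cx': 252.96868810583072, 'cy': 193.61302580135296, 'R': array([[ 0.99242561, -0.12283576,  0.00167074],
       [-0.06379021, -0.52690709, -0.84752565],
       [ 0.10498678,  0.84099958, -0.53075181]]), 't': array([-0.57926548,  0.11422962,  1.2222614 ])}
wrist {'fx': 270.85535034035706, 'fy': 270.85535034035706, 'cx': 253.70645054644947, 'cy': 193.04263788515152, 'mount': array([[-5.50150505e-04, -2.84141752e-01,  9.58782125e-01,
         2.99128674e-02],
       [ 9.99998175e-01,  1.59794702e-03,  1.04736305e-03,
        -1.23186289e-04],
       [-1.82968261e-03,  9.58780951e-01,  2.84140354e-01,
        -7.35784386e-02],
       [ 0.00000000e+00,  0.00000000e+00,  0.00000000e+00,
         1.00000000e+00]])}
```

View pics/scene0.png

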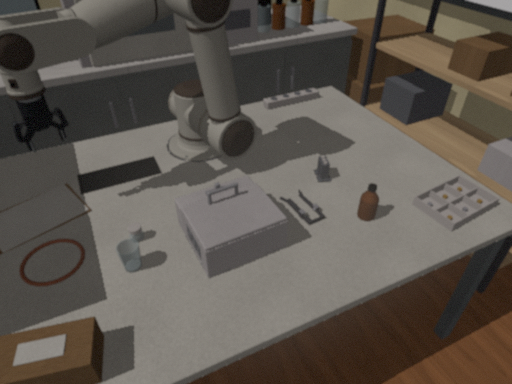

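View pics/side0.png

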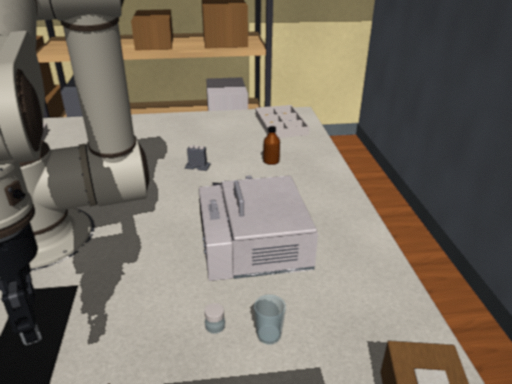

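View pics/wrist0.png

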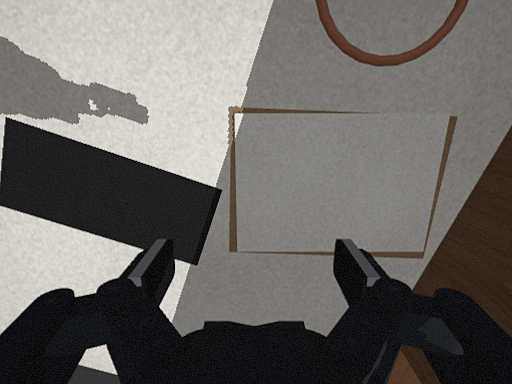

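```bash
cat > h.py <<'E'
from bench import ctrl
import numpy as np, cv2
from scipy.spatial.transform import Rotation as Ro
def cm(n): return ctrl.camera_model(n)
def ray(n,px,pose=None):
    m=cm(n); d=np.array([(px[0]-m['cx'])/m['fx'],(px[1]-m['cy'])/m['fy'],1.])
    if n!='wrist':
        R=m['R'];t=m['t']; return -R.T@t, R.T@d
    T=pose@m['mount']; return T[:3,3],T[:3,:3]@d
def onz(n,px,z,pose=None):
    o,d=ray(n,px,pose); return o+d*(z-o[2])/d[2]
def tri(r1,r2):
    (o1,d1),(o2,d2)=r1,r2; d1=d1/np.linalg.norm(d1); d2=d2/np.linalg.norm(d2)
    A=np.stack([d1,-d2],1); s=np.linalg.lstsq(A,o2-o1,rcond=None)[0]
    a=o1+s[0]*d1;b=o2+s[1]*d2; return (a+b)/2,np.linalg.norm(a-b)
def pose(s=None):
    s=s or ctrl.read_state(); T=np.eye(4); T[:3,3]=s['ee_pos']
    T[:3,:3]=Ro.from_euler('xyz',s['orientation'],degrees=True).as_matrix(); return T
def proj(n,X,pose=None):
    m=cm(n);X=np.asarray(X,float)
    if n=='wrist':
        T=np.linalg.inv(pose@m['mount']); c=T[:3,:3]@X+T[:3,3]
    else: c=m['R']@X+m['t']
    return m['fx']*c[0]/c[2]+m['cx'],m['fy']*c[1]/c[2]+m['cy']
def crop(src,x0,y0,x1,y1,k,out):
    im=cv2.imread(src)[y0:y1,x0:x1]; cv2.imwrite(out,cv2.resize(im,None,fx=k,fy=k,interpolation=cv2.INTER_CUBIC))
E
python3 - <<'E'
from h import *
crop('pics/scene0.png',160,140,400,280,3.3,'pics/sc0.png')
crop('pics/side0.png',170,110,330,290,3.3,'pics/sd0.png')
print('carrier bench sc',onz('scene',(323,178),0),'sd',onz('side',(198,168),0))
print('solv',onz('scene',(368,215),0),onz('side',(271,162),0))
T=pose();print(np.round(T,3))
E
```

```text
carrier bench sc [4.48894558e-01 3.36597228e-01 1.11022302e-16] sd [0.43536568 0.33011446 0.        ]
solv [0.69158599 0.35766773 0.        ] [0.68973832 0.34321348 0.        ]
[[-0.     0.332 -0.943  0.191]
 [ 0.001 -0.943 -0.332 -0.542]
 [-1.    -0.001 -0.     0.404]
 [ 0.     0.     0.     1.   ]]
```

View pics/sc0.png

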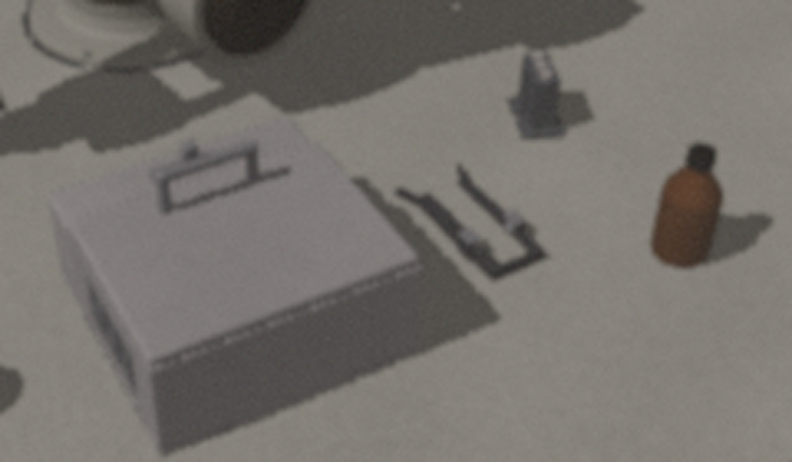

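View pics/sd0.png

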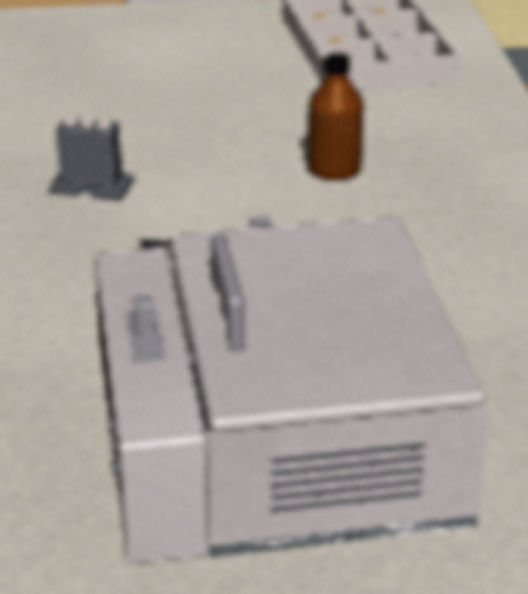

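Run:
```python
from h import *
for p in [(281,197.6),(310.6,223.3),(299.4,191),(325,217)]: print('rail',onz('scene',p,0.012).round(3))
f=lambda x,y:(170+x/3.3,110+y/3.3)
g=lambda x,y:(160+x/3.3,140+y/3.3)
print('samp',[onz('side',f(*p),0.11).round(3) for p in [(97,253),(122,446),(205,440)]],[onz('scene',g(*p),0.122).round(3) for p in [(50,205),(155,362),(420,265)]])
print('handle',tri(ray('side',f(228,290)),ray('scene',g(207,165))))
print('catch',tri(ray('side',f(147,300)),ray('scene',g(190,148))))
print('carrier caps',tri(ray('side',f(88,125)),ray('scene',g(540,55))))
```

```text
rail [0.494 0.129 0.012]
rail [0.651 0.153 0.012]
rail [0.49  0.207 0.012]
rail [0.647 0.213 0.012]
samp [array([0.44 , 0.022, 0.11 ]), array([ 0.451, -0.234,  0.11 ]), array([ 0.507, -0.234,  0.11 ])] [array([ 0.485, -0.238,  0.122]), array([ 0.711, -0.218,  0.122]), array([0.705, 0.03 , 0.122])]
handle (array([ 0.53392351, -0.10127504,  0.15036537]), np.float64(0.01017278482961651))
catch (array([ 0.47643871, -0.09497731,  0.13543629]), np.float64(0.0023827406079033084))
carrier caps (array([0.43302387, 0.33811876, 0.07944516]), np.float64(0.013829226237971094))
```

```bash
python3 -m inch '[[[0,-0.02,-0.015,-0.08,0,0,1],[0,-0.05,-0.04,-0.2,0,0,1],[0,-0.08,-0.065,-0.32,0,0,1],[0,-0.11,-0.09,-0.44,0,0,1],[0,-0.14,-0.115,-0.56,0,0,1],[0,-0.17,-0.14,-0.68,0,0,1],[0,-0.20,-0.165,-0.8,0,0,1],[0,-0.23,-0.19,-0.92,0,0,1],[0,-0.26,-0.21,-1.04,0,0,1],[0,-0.29,-0.235,-1.16,0,0,1]]]'
python3 - <<'E'
from h import *
T=pose(); print(T.round(3), ctrl.read_state()['q'].round(1))
d=np.array([0.46,0.24,0.40])-T[:3,3]; print(T[:3,:3].T@d)
E
```

```text
clock: 0.98
ee_pos: [0.316, -0.189, 0.4047]
orientation: [35.0, 90.0, -58.8]
contact_force: [0.9, -0.1, 0.4]
opening: 0.0855
[[ 0.     0.998 -0.067  0.316]
 [-0.    -0.067 -0.998 -0.189]
 [-1.     0.     0.     0.405]
 [ 0.     0.     0.     1.   ]] [-42.9 -17.1 106.3  -0.   90.8 -39.1]
[ 0.00461855  0.11513283 -0.43760885]
```

```bash
python3 -m inch '[[[0,0.007,-0.025,-0.12,0,0,1],[0,0.017,-0.065,-0.24,0,0,1],[0,0.027,-0.105,-0.36,0,0,1],[0,0.037,-0.145,-0.48,0,0,1],[0,0.048,-0.185,-0.6,0,0,1],[0,0.059,-0.225,-0.72,0,0,1],[0,0.069,-0.265,-0.84,0,0,1],[0,0.08,-0.305,-0.96,0,0,1],[0,0.09,-0.345,-1.08,0,0,1],[0,0.1,-0.385,-1.2,0,0,1]]]'
python3 - <<'E'
from h import *
T=pose(); print(T.round(3), ctrl.read_state()['q'].round(1))
d=np.array([0.46,0.24,0.40])-T[:3,3]; print(T[:3,:3].T@d)
cv2.imwrite('pics/w1.png',ctrl.snapshot('wrist')[:,:,::-1]); np.save('w1.npy',T)
E
```

```text
clock: 1.82
ee_pos: [0.4427, 0.1854, 0.4046]
orientation: [37.8, 90.0, 12.8]
contact_force: [0.4, -2.2, 1.1]
opening: 0.0853
[[ 0.     0.423  0.906  0.443]
 [ 0.     0.906 -0.423  0.185]
 [-1.     0.     0.     0.405]
 [ 0.     0.     0.     1.   ]] [ 13.5  -2.8  94.4  -0.   88.5 -51.5]
[ 0.00464855  0.05675612 -0.00736663]
```

View pics/w1.png

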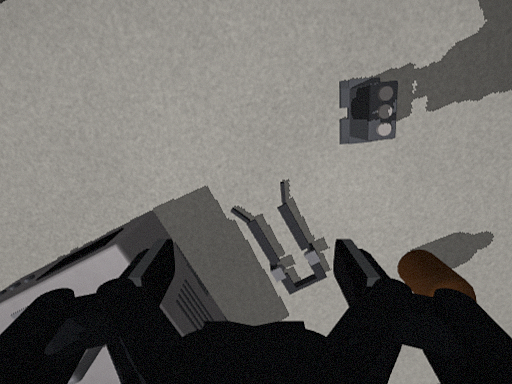

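Run:
```python
from h import *
T=np.load('w1.npy'); T2=pose()
print(T2.round(3)-T.round(3))
for p in [(385,92),(385,130)]: print(onz('wrist',p,0.077,T).round(4))
for p in [(341,82),(341,143),(232,207),(281,180),(326,278),(291,293)]: print(onz('wrist',p,0.008,T).round(4))
crop('pics/w1.png',200,60,440,310,3.2,'pics/w1c.png')
```

```text
[[-0.    -0.012  0.005  0.001]
 [ 0.002  0.005  0.012  0.005]
 [ 0.     0.002 -0.001 -0.001]
 [ 0.     0.     0.     0.   ]]
[0.4169 0.348  0.077 ]
[0.4539 0.3367 0.077 ]
[0.3912 0.3317 0.008 ]
[0.463 0.306 0.008]
[0.4831 0.1335 0.008 ]
[0.476 0.213 0.008]
[0.65   0.2146 0.008 ]
[0.6523 0.1546 0.008 ]
```

View pics/w1c.png

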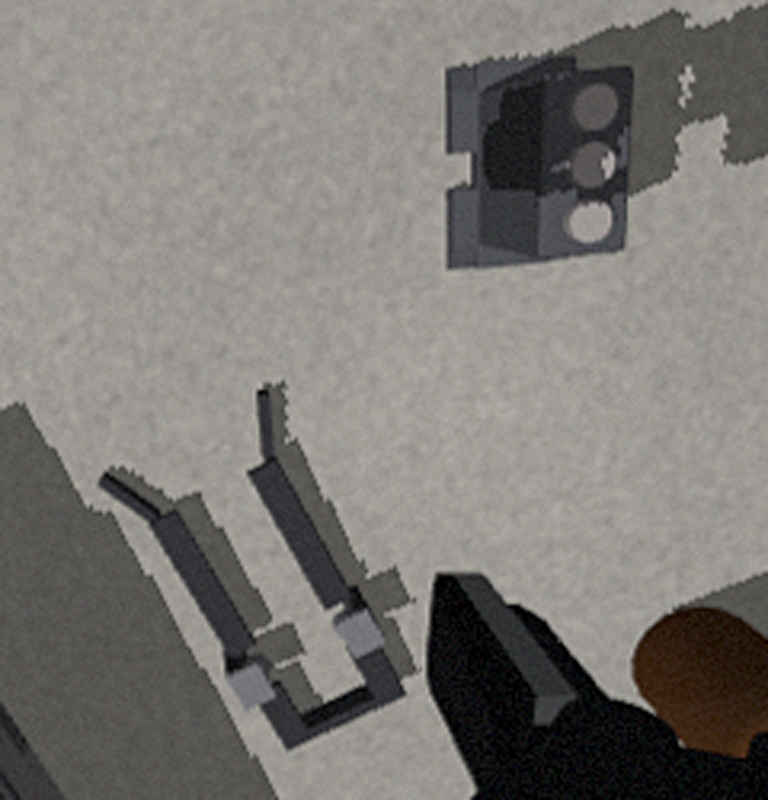

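Run:
```python
from h import *
T=pose(); d=np.array([0.44,0.27,0.37])-T[:3,3]; print(T[:3,:3].T@d)
```

```text
[ 0.03424458  0.07087947 -0.03639214]
```

```bash
python3 -m inch '[[[0.007,0.014,-0.007,-0.02,0,0,1],[0.014,0.028,-0.014,-0.04,0,0,1],[0.021,0.042,-0.021,-0.06,0,0,1],[0.028,0.056,-0.028,-0.08,0,0,1],[0.034,0.07,-0.036,-0.09,0,0,1],[0.034,0.07,-0.036,-0.09,0,0,1],[0.034,0.07,-0.036,-0.09,0,0,1],[0.034,0.07,-0.036,-0.09,0,0,1],[0.034,0.07,-0.036,-0.09,0,0,1],[0.034,0.07,-0.036,-0.09,0,0,1]]]'
python3 - <<'E'
from h import *
T=pose(); print(T.round(4))
cv2.imwrite('pics/w2.png',ctrl.snapshot('wrist')[:,:,::-1]); np.save('w2.npy',T)
crop('pics/w2.png',150,0,450,250,2.6,'pics/w2c.png')
E
```

```text
clock: 2.7
ee_pos: [0.4403, 0.2611, 0.3711]
orientation: [42.8, 90.0, 22.5]
contact_force: [0.9, 0.5, -0.5]
opening: 0.0855
[[ 5.000e-04  3.464e-01  9.381e-01  4.403e-01]
 [ 2.000e-04  9.381e-01 -3.464e-01  2.611e-01]
 [-1.000e+00  4.000e-04  4.000e-04  3.711e-01]
 [ 0.000e+00  0.000e+00  0.000e+00  1.000e+00]]
```

View pics/w2.png

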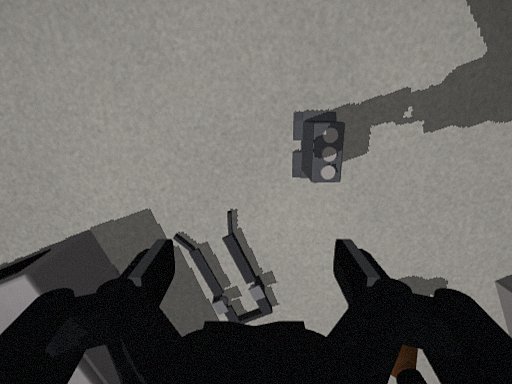

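View pics/w2c.png

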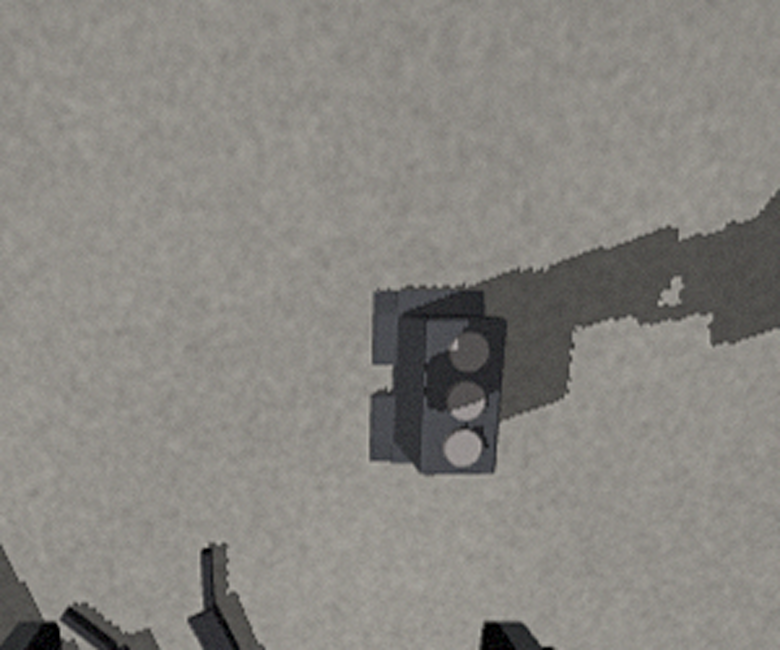

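Run:
```python
from h import *
T=np.load('w2.npy')
f=lambda x,y:(150+x/2.6,y/2.6)
C=[onz('wrist',f(*p),0.077,T) for p in [(468,350),(465,401),(463,447)]]; print(np.round(C,4), 'spacing',np.linalg.norm(C[0]-C[2]))
d=C[2]-C[0]; print('yaw',np.degrees(np.arctan2(d[1],d[0])))
B=[onz('wrist',f(*p),0.072,T) for p in [(426,315),(507,318),(495,473),(422,473)]]; print(np.round(B,4),np.mean(B,0))
for i in range(4): e=B[(i+1)%4]-B[i]; print(np.linalg.norm(e).round(4),np.degrees(np.arctan2(e[1],e[0])).round(1))
F=[onz('wrist',f(*p),0.008,T) for p in [(374,290),(372,365),(370,393),(369,462)]]; print(np.round(F,4)); e=F[3]-F[0];print(np.linalg.norm(e),np.degrees(np.arctan2(e[1],e[0])))
im=cv2.imread('pics/w2.png')[195:335,160:300]; cv2.imwrite('pics/w2r.png',cv2.resize(im,None,fx=4.2,fy=4.2,interpolation=cv2.INTER_CUBIC))
```

```text
[[0.4179 0.3482 0.077 ]
 [0.4356 0.3421 0.077 ]
 [0.4524 0.3366 0.077 ]] spacing 0.03640005159174685
yaw -18.563406511489475
[[0.4011 0.3382 0.072 ]
 [0.4125 0.3661 0.072 ]
 [0.4683 0.3466 0.072 ]
 [0.4584 0.3196 0.072 ]] [0.43507169 0.3426186  0.072     ]
0.0301 67.8
0.0591 -19.2
0.0288 -110.2
0.0602 162.0
[[0.389  0.3315 0.008 ]
 [0.4207 0.3204 0.008 ]
 [0.4328 0.3155 0.008 ]
 [0.4644 0.3048 0.008 ]]
0.07997273647095936 -19.475619989635305
```

View pics/w2r.png

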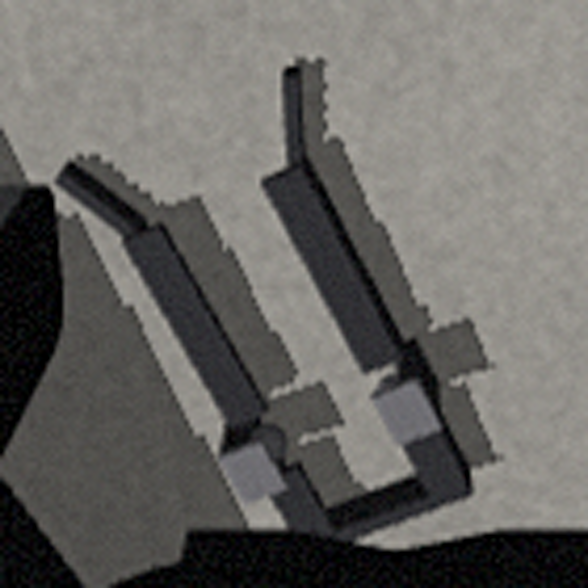

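Run:
```python
from h import *
T=np.load('w2.npy')
f=lambda x,y:(160+x/4.2,195+y/4.2)
P={k:onz('wrist',f(*p),0.014,T) for k,p in dict(La=(160,224),Lb=(266,404),Ra=(263,182),Rb=(367,370),LoA=(122,241),RoA=(300,162), LoB=(228,428), E1=(470,492),E2=(340,537)).items()}
for k,v in P.items(): print(k,v.round(4))
yaws=[]
for a,b in [('La','Lb'),('Ra','Rb'),('LoA','LoB')]:
    e=P[b]-P[a]; print(a,np.degrees(np.arctan2(e[1],e[0])),np.linalg.norm(e))
e=P['RoA']-P['LoA']; print('across start',np.linalg.norm(e),np.degrees(np.arctan2(e[1],e[0]))-90, (P['RoA']+P['LoA'])/2, (P['Ra']+P['La'])/2, np.linalg.norm(P['Ra']-P['La']))
balls=[onz('wrist',f(*p),0.025,T) for p in [(252,470),(410,410)]]; print('balls',np.round(balls,4),np.mean(balls,0))
e=balls[1]-balls[0];print(np.degrees(np.arctan2(e[1],e[0]))-90,np.linalg.norm(e))
# grasp move
g=np.array([0.4354,0.3424]); 
R=T[:3,:3]; print('turn needed: tool y angle',np.degrees(np.arctan2(R[1,1],R[0,1])),'z',np.degrees(np.arctan2(R[1,2],R[0,2])))
for z in (0.26,0.205): print(z,(R.T@(np.r_[g,z]-T[:3,3])).round(4))
```

```text
La [0.5121 0.1564 0.014 ]
Lb [0.5862 0.163  0.014 ]
Ra [0.5097 0.1929 0.014 ]
Rb [0.5855 0.1996 0.014 ]
LoA [0.5134 0.1426 0.014 ]
RoA [0.5073 0.2064 0.014 ]
LoB [0.5905 0.1474 0.014 ]
E1 [0.6435 0.2158 0.014 ]
E2 [0.6456 0.1669 0.014 ]
La 5.069205507360694 0.07439868760171636
Ra 5.050456736253193 0.07603520914473781
LoA 3.559922863262029 0.07727860349990219
across start 0.06409346860151201 5.439949044980935 [0.51038016 0.17445676 0.014     ] [0.5108941  0.17464467 0.014     ] 0.03650235940482144
balls [[0.6012 0.1532 0.025 ]
 [0.5973 0.2103 0.025 ]] [0.59923609 0.18177251 0.025     ]
3.8578790100870606 0.057252083204138875
turn needed: tool y angle 69.73251976814993 z -20.267489454985583
0.26 [ 0.1111  0.0745 -0.0328]
0.205 [ 0.1661  0.0745 -0.0329]
```

```bash
python3 -m inch '[[[0.01,0.02,-0.009,-0.01,0,0,1],[0.025,0.045,-0.02,-0.02,0,0,1],[0.045,0.0745,-0.033,-0.02,0,0,1],[0.07,0.0745,-0.033,-0.02,0,0,1],[0.1,0.0745,-0.033,-0.02,0,0,1],[0.13,0.0745,-0.033,-0.02,0,0,1],[0.15,0.0745,-0.033,-0.02,0,0,1],[0.159,0.0745,-0.033,-0.02,0,0,1],[0.159,0.0745,-0.033,-0.02,0,0,1],[0.159,0.0745,-0.033,-0.02,0,0,1]]]'
python3 - <<'E'
from h import *
T=pose(); print(T.round(4))
cv2.imwrite('pics/w3.png',ctrl.snapshot('wrist')[:,:,::-1]); np.save('w3.npy',T)
E
```

```text
clock: 3.58
ee_pos: [0.4354, 0.343, 0.2126]
orientation: [59.6, 90.0, 40.5]
contact_force: [0.1, 0.0, 0.3]
opening: 0.0853
[[ 5.000e-04  3.270e-01  9.450e-01  4.354e-01]
 [ 4.000e-04  9.450e-01 -3.270e-01  3.430e-01]
 [-1.000e+00  6.000e-04  3.000e-04  2.126e-01]
 [ 0.000e+00  0.000e+00  0.000e+00  1.000e+00]]
```

View pics/w3.png

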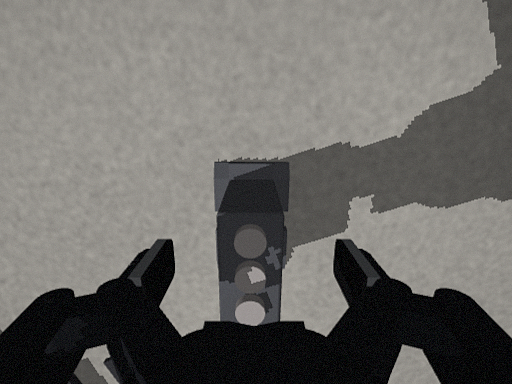

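The block stands between the open pads, with its caps at column 251 and the jaws' middle at 254, and lined up. I'm closing now.

```bash
python3 -m inch '[[[0,0,0,0,0,0,0.2],[0,0,0,0,0,0,-0.3],[0,0,0,0,0,0,-0.6],[0,0,0,0,0,0,-0.6],[0,0,0,0,0,0,-0.6],[0,0,0,0,0,0,-0.6],[0,0,0,0,0,0,-0.6],[0,0,0,0,0,0,-0.6],[-0.003,0,0,0,0,0,-0.6],[-0.006,0,0,0,0,0,-0.6]]]' 40
python3 - <<'E'
from h import *
T=pose(); R=T[:3,:3]; print(T.round(4))
for yaw in (4.9,):
  u=np.array([np.cos(np.radians(yaw)),np.sin(np.radians(yaw))])
  H=np.array([.5993,.1821])
  g=H+u*(-0.175); print(g,(R.T@(np.r_[g,T[2,3]]-T[:3,3])).round(4), 'turn', -np.radians(yaw-np.degrees(np.arctan2(R[1,2],R[0,2]))))
E
```

```text
clock: 4.47
ee_pos: [0.4349, 0.343, 0.2177]
orientation: [-141.6, 90.0, -160.7]
contact_force: [-0.4, 0.2, -2.5]
opening: 0.0299
[[-6.000e-04  3.267e-01  9.451e-01  4.349e-01]
 [-2.000e-04  9.451e-01 -3.267e-01  3.430e-01]
 [-1.000e+00 -4.000e-04 -5.000e-04  2.177e-01]
 [ 0.000e+00  0.000e+00  0.000e+00  1.000e+00]]
[0.42493957 0.16715204] [ 0.     -0.1694  0.048 ] turn -0.4183471580380324
```

```bash
python3 -m inch '[[[-0.002,-0.01,0.003,-0.03,0,0,-0.6],[-0.002,-0.03,0.008,-0.08,0,0,-0.6],[-0.002,-0.055,0.016,-0.14,0,0,-0.6],[-0.002,-0.08,0.023,-0.2,0,0,-0.6],[-0.002,-0.105,0.03,-0.26,0,0,-0.6],[-0.002,-0.13,0.037,-0.32,0,0,-0.6],[-0.002,-0.152,0.043,-0.38,0,0,-0.6],[-0.002,-0.169,0.048,-0.418,0,0,-0.6],[-0.002,-0.169,0.048,-0.418,0,0,-0.6],[-0.002,-0.169,0.048,-0.418,0,0,-0.6]]]'
python3 - <<'E'
from h import *
T=pose(); print(T.round(4)); np.save('w4.npy',T)
for n in ['wrist','scene','side']: cv2.imwrite(f'pics/{n}4.png',ctrl.snapshot(n)[:,:,::-1])
crop('pics/scene4.png',240,140,360,240,6,'pics/sc4.png')
E
```

```text
clock: 5.3
ee_pos: [0.4252, 0.167, 0.22]
orientation: [37.4, 90.0, 42.2]
contact_force: [0.6, 0.3, -2.1]
opening: 0.0296
[[ 2.000e-04 -8.300e-02  9.965e-01  4.252e-01]
 [ 2.000e-04  9.965e-01  8.300e-02  1.670e-01]
 [-1.000e+00  2.000e-04  3.000e-04  2.200e-01]
 [ 0.000e+00  0.000e+00  0.000e+00  1.000e+00]]
```

View pics/wrist4.png

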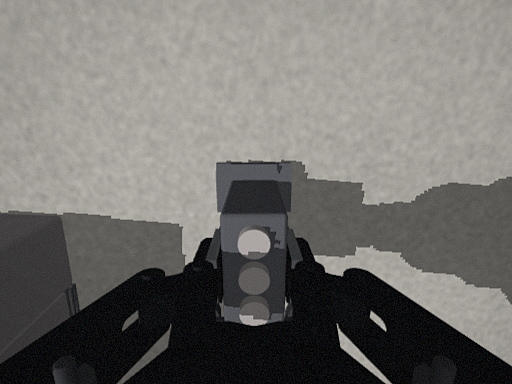

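View pics/sc4.png

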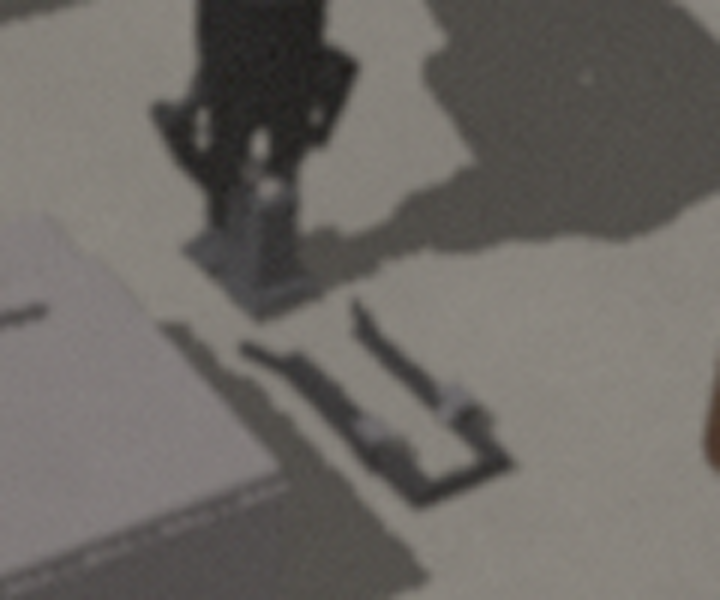

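View pics/side4.png

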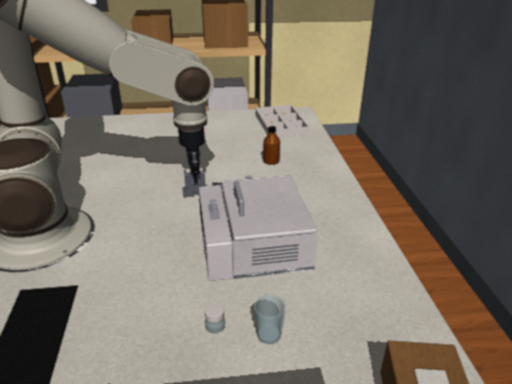

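```bash
python3 -m inch '[[[0.004,0,0,0,0,0,-0.6],[0.0075,0,0,0,0,0,-0.6],[0.0075,0,0,0,0,0,-0.6],[0.0075,0,0.007,0,0,0,-0.6],[0.0075,0,0.015,0,0,0,-0.6],[0.0075,0,0.023,0,0,0,-0.6],[0.0075,0,0.031,0,0,0,-0.6],[0.0075,0,0.038,0,0,0,-0.6],[0.0075,0,0.042,0,0,0,-0.6],[0.0075,0,0.042,0,0,0,-0.6]]]'
python3 - <<'E'
from h import *
s=ctrl.read_state();T=pose(s); print(s['contact_force'].round(2),s['ft_torque'].round(2))
u=np.array([np.cos(np.radians(4.9)),np.sin(np.radians(4.9))]);d=T[:2,3]-np.array([.5993,.1821]); print('along',d@u,'across',d@[-u[1],u[0]])
cv2.imwrite('pics/scene5.png',ctrl.snapshot('scene')[:,:,::-1])
crop('pics/scene5.png',240,140,360,240,6,'pics/sc5.png')
E
```

```text
clock: 6.28
ee_pos: [0.4678, 0.1712, 0.212]
orientation: [160.9, 90.0, 165.8]
contact_force: [-0.3, 0.5, -1.4]
opening: 0.0294
[-0.26  0.53 -1.42] [ 0.   -0.08 -0.01]
along -0.1319367281745846 across 0.0003687684267388684
```

View pics/sc5.png

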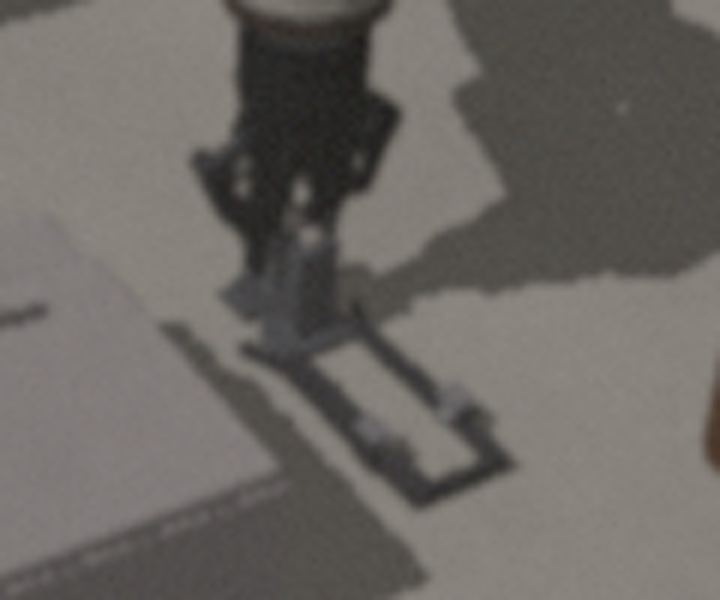

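```bash
python3 -m inch '[[[0.0003,0,0.004,0,0,0,-0.6],[0.0005,0,0.009,0,0,0,-0.6],[0.0005,0,0.014,0,0,0,-0.6],[0.0005,0,0.019,0,0,0,-0.6],[0.0005,0,0.024,0,0,0,-0.6],[0.0005,0,0.029,0,0,0,-0.6],[0.0005,0,0.034,0,0,0,-0.6],[0.0005,0,0.04,0,0,0,-0.6],[0.0005,0,0.045,0,0,0,-0.6],[0.0005,0,0.05,0,0,0,-0.6]]]'
cat > r.py <<'E'
from h import *
s=ctrl.read_state();T=pose(s); print(s['contact_force'].round(2),s['ft_torque'].round(2))
u=np.array([np.cos(np.radians(4.9)),np.sin(np.radians(4.9))]);d=T[:2,3]-np.array([.5993,.1821]); print('along',d@u,'across',d@[-u[1],u[0]],'yaw',np.degrees(np.arctan2(T[1,2],T[0,2])))
E
python3 r.py
```

```text
clock: 7.17
ee_pos: [0.5174, 0.1755, 0.2119]
orientation: [27.0, 90.0, 31.9]
contact_force: [-1.9, -1.0, 6.1]
opening: 0.0291
[-1.88 -0.95  6.14] [ 0.11  0.29 -0.  ]
along -0.0821167795866459 across 0.00044221913993699406 yaw 4.881570986749995
```

```bash
python3 -m inch '[[[-0.0003,0,0.005,0,0,0,-0.6],[-0.0003,0,0.011,0,0,0,-0.6],[-0.0003,0,0.018,0,0,0,-0.6],[-0.0003,0,0.025,0,0,0,-0.6],[-0.0003,0,0.032,0,0,0,-0.6],[-0.0003,0,0.039,0,0,0,-0.6],[-0.0003,0,0.046,0,0,0,-0.6],[-0.0003,0,0.053,0,0,0,-0.6],[-0.0003,0,0.06,0,0,0,-0.6],[-0.0003,0,0.066,0,0,0,-0.6]]]'
python3 r.py
```

```text
clock: 8.0
ee_pos: [0.5832, 0.1808, 0.212]
orientation: [-148.2, 89.9, -143.4]
contact_force: [-5.6, -6.4, 6.2]
opening: 0.0296
[-5.57 -6.41  6.24] [-1.04  0.86 -0.1 ]
along -0.016146449805721753 across 0.00010592095826030164 yaw 4.874869865106361
```

```bash
python3 -m inch '[[[0,-0.0003,0.002,0,0,0,-0.6],[0,-0.0005,0.004,0,0,0,-0.6],[0,-0.0005,0.006,0,0,0,-0.6],[0,-0.0005,0.008,0,0,0,-0.6],[0,-0.0005,0.010,0,0,0,-0.6],[0,-0.0005,0.012,0,0,0,-0.6],[0,-0.0005,0.0135,0,0,0,-0.6],[0,-0.0005,0.0148,0,0,0,-0.6],[0,-0.0005,0.0155,0,0,0,-0.6],[0,-0.0005,0.0155,0,0,0,-0.6]]]'
python3 r.py;python3 - <<'E'
from h import *
for n in ['wrist','scene']: cv2.imwrite(f'pics/{n}6.png',ctrl.snapshot(n)[:,:,::-1])
crop('pics/scene6.png',240,140,360,240,6,'pics/sc6.png')
E
```

```text
clock: 8.83
ee_pos: [0.5982, 0.1819, 0.212]
orientation: [12.8, 90.0, 17.7]
contact_force: [-0.3, -3.5, 0.1]
opening: 0.0295
[-0.29 -3.55  0.12] [-0.72 -0.16 -0.08]
along -0.0011101595810337126 across -0.00015395733831789256 yaw 4.879097055278835
```

View pics/wrist6.png

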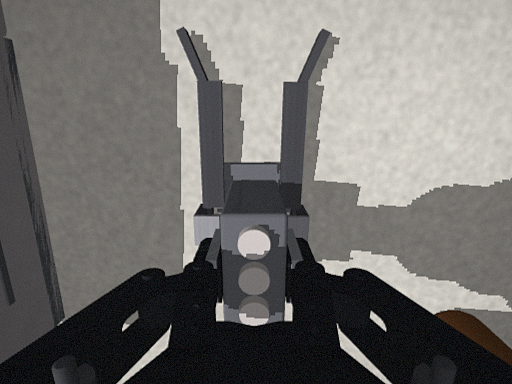

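View pics/sc6.png

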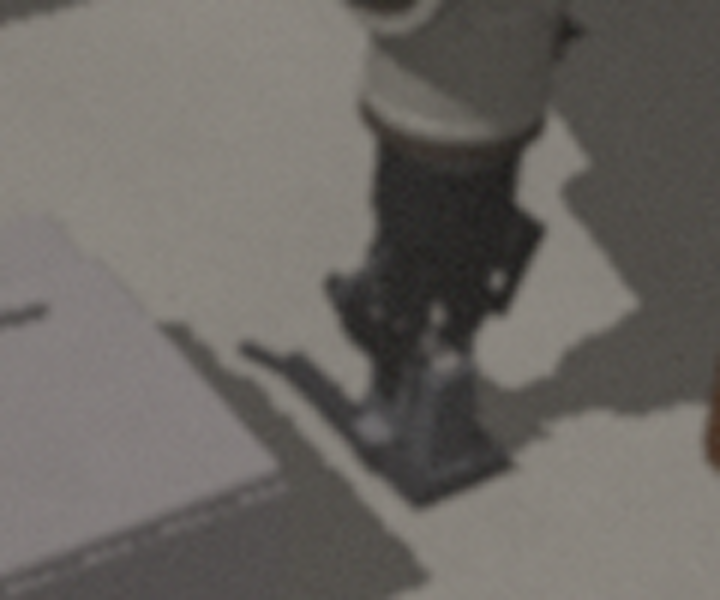

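```bash
python3 -m inch '[[[0,0,0.0003,0,0,0,-0.6],[0,0,0.0006,0,0,0,-0.6],[0,0,0.0009,0,0,0,-0.6],[0,0,0.0012,0,0,0,-0.6],[0,0,0.0015,0,0,0,-0.6],[0,0,0.0018,0,0,0,-0.6],[0,0,0.002,0,0,0,-0.6],[0,0,0.002,0,0,0,-0.6],[0,0,0.002,0,0,0,-0.6],[0,0,0.002,0,0,0,-0.6]]]'
python3 r.py
```

```text
clock: 9.77
ee_pos: [0.5995, 0.182, 0.2121]
orientation: [-177.3, 89.9, -172.4]
contact_force: [-9.9, -6.2, 7.3]
opening: 0.0293
[-9.86 -6.23  7.27] [-1.13  1.75 -0.32]
along 0.00018281378058230825 across -0.00011730991179428277 yaw 4.879679586302005
```

```bash
python3 -m inch '[[[0,0,-0.0006,0,0,0,-0.6],[0,0,-0.0011,0,0,0,-0.6],[0,0,-0.0011,0,0,0,0],[0,0,-0.0011,0,0,0,0.5],[0,0,-0.0011,0,0,0,0.5],[0,0,-0.0011,0,0,0,0.5],[0,0,-0.0011,0,0,0,0.5],[-0.02,0,-0.0011,0,0,0,0.5],[-0.05,0,-0.0011,0,0,0,0.5],[-0.09,0,-0.0011,0,0,0,0.5]]]'
python3 - <<'E'
from h import *
T=pose();np.save('w7.npy',T); print(T.round(4))
for n in ['wrist','scene']: cv2.imwrite(f'pics/{n}7.png',ctrl.snapshot(n)[:,:,::-1])
print(pose()[:3,3]-T[:3,3])
E
```

```text
clock: 10.6
ee_pos: [0.5985, 0.1819, 0.3007]
orientation: [-177.8, 89.7, -172.9]
contact_force: [0.5, -0.4, -0.2]
opening: 0.064
[[-4.400e-03 -8.510e-02  9.964e-01  5.985e-01]
 [-5.000e-04  9.964e-01  8.510e-02  1.819e-01]
 [-1.000e+00 -2.000e-04 -4.500e-03  3.007e-01]
 [ 0.000e+00  0.000e+00  0.000e+00  1.000e+00]]
[0.0013823  0.00034071 0.0078471 ]
```

View pics/wrist7.png

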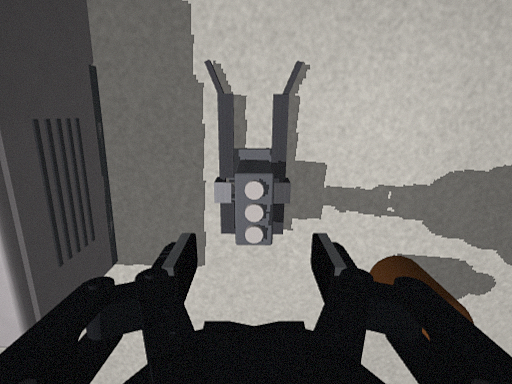

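Run:
```python
from h import *
T=np.load('w7.npy'); T[2,3]+=0.002
u=np.array([np.cos(np.radians(4.9)),np.sin(np.radians(4.9))]);H=np.array([.5993,.1821])
def rel(P): d=P[:2]-H; return (d@u).round(4),(d@[-u[1],u[0]]).round(4)
for p in [(254,190),(254,213),(254,235)]: print('cap',rel(onz('wrist',p,.077,T)))
for p in [(222,192),(285,192)]: print('ball',rel(onz('wrist',p,.025,T)))
crop('pics/wrist7.png',190,130,320,260,5,'pics/w7c.png')
```

```text
cap (np.float64(-0.0173), np.float64(0.0005))
cap (np.float64(0.0011), np.float64(0.0005))
cap (np.float64(0.0196), np.float64(0.0006))
ball (np.float64(-0.0007), np.float64(-0.03))
ball (np.float64(-0.0008), np.float64(0.0301))
```

View pics/w7c.png

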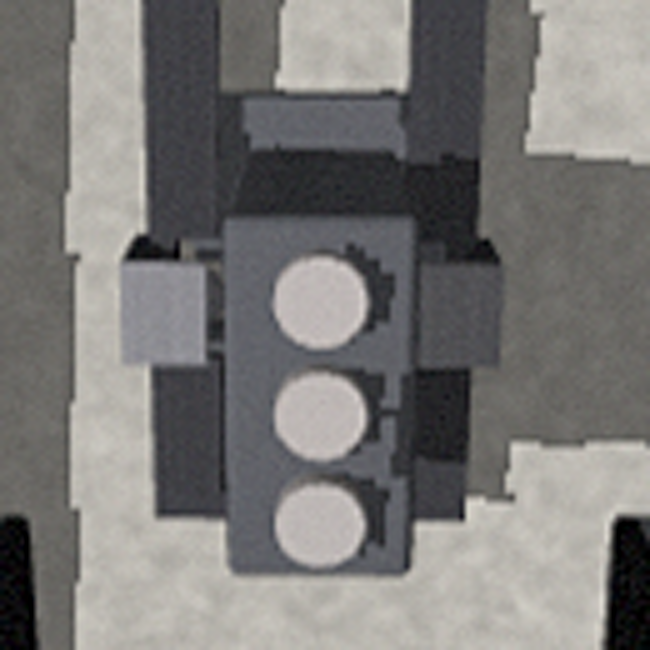

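```bash
python3 -m inch '[[[-0.025,-0.01,-0.004,0.1,0,0,0.5],[-0.055,-0.03,-0.012,0.22,0,0,0.5],[-0.07,-0.055,-0.022,0.34,0,0,0.5],[-0.07,-0.08,-0.032,0.46,0,0,0.5],[-0.07,-0.11,-0.043,0.58,0,0,0.5],[-0.07,-0.14,-0.055,0.7,0,0,0.5],[-0.07,-0.17,-0.067,0.82,0,0,0.5],[-0.07,-0.2,-0.079,0.94,0,0,0.5],[-0.07,-0.225,-0.09,1.06,0,0,0.5],[-0.07,-0.25,-0.1,1.18,0,0,0.5]]]'
python3 - <<'E'
from h import *
s=ctrl.read_state();T=pose(s); print(T.round(3),s['q'].round(1))
d=np.array([0.505,-0.13,0.385])-T[:3,3]; print(T[:3,:3].T@d)
E
```

```text
clock: 11.53
ee_pos: [0.5199, -0.077, 0.3721]
orientation: [65.0, 90.0, 1.9]
contact_force: [0.4, 0.7, 1.0]
opening: 0.0642
[[ 0.001  0.892  0.453  0.52 ]
 [ 0.     0.453 -0.892 -0.077]
 [-1.     0.001  0.     0.372]
 [ 0.     0.     0.     1.   ]] [-16.8   3.5  91.8   0.   84.7 -43.7]
[-0.01288406 -0.03726185  0.0405563 ]
```

```bash
python3 -m inch '[[[-0.003,-0.009,0.01,0.1,0,0,1],[-0.006,-0.018,0.02,0.2,0,0,1],[-0.009,-0.027,0.03,0.3,0,0,1],[-0.013,-0.037,0.04,0.4,0,0,1],[-0.013,-0.037,0.04,0.43,0,0,1],[-0.013,-0.037,0.04,0.43,0,0,1],[-0.013,-0.037,0.04,0.43,0,0,1],[-0.013,-0.037,0.04,0.43,0,0,1],[-0.013,-0.037,0.04,0.43,0,0,1],[-0.013,-0.037,0.04,0.43,0,0,1]]]'
python3 - <<'E'
from h import *
T=pose();np.save('w8.npy',T); print(T.round(4))
cv2.imwrite('pics/wrist8.png',ctrl.snapshot('wrist')[:,:,::-1])
crop('pics/wrist8.png',120,40,380,250,3,'pics/w8c.png')
E
```

```text
clock: 12.37
ee_pos: [0.5061, -0.1278, 0.3849]
orientation: [-157.0, 90.0, 115.7]
contact_force: [0.2, 0.5, 0.1]
opening: 0.0857
[[-1.000e-04  9.989e-01  4.720e-02  5.061e-01]
 [ 2.000e-04  4.720e-02 -9.989e-01 -1.278e-01]
 [-1.000e+00 -1.000e-04 -2.000e-04  3.849e-01]
 [ 0.000e+00  0.000e+00  0.000e+00  1.000e+00]]
```

View pics/wrist8.png

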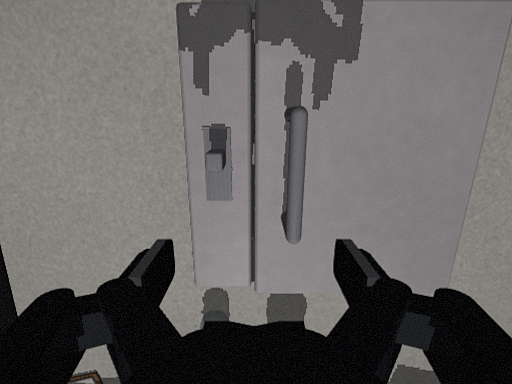

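View pics/w8c.png

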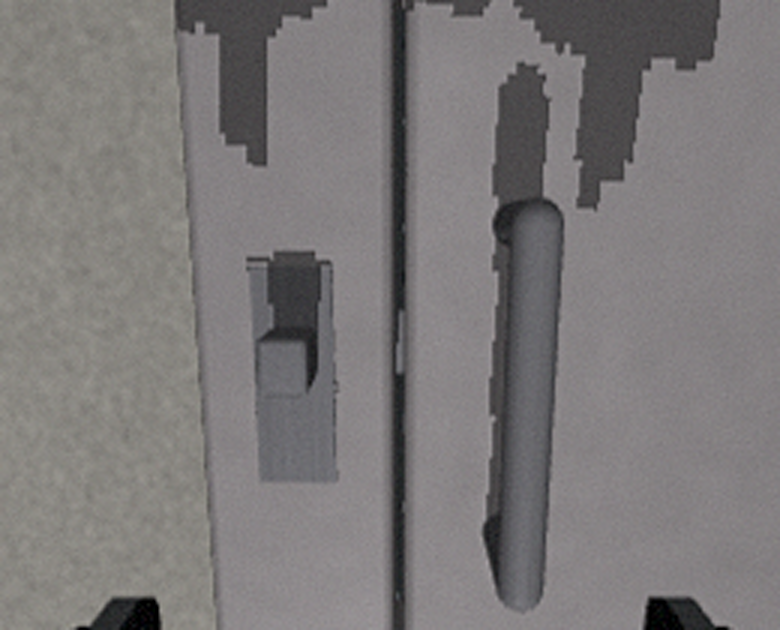

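Run:
```python
from h import *
T=np.load('w8.npy')
f=lambda x,y:(120+x/3,40+y/3)
A=onz('wrist',f(538,201),.1635,T);B=onz('wrist',f(520,611),.1635,T); print('handle',A,B,(A+B)/2,np.linalg.norm(A-B),np.degrees(np.arctan2(*(A-B)[1::-1]))-90)
C=np.array([onz('wrist',f(*p),.137,T) for p in [(258,342),(305,337),(306,395),(262,396)]]);print('catch',C.round(4),C.mean(0).round(4))
D=[onz('wrist',f(*p),.11,T) for p in [(183,100),(213,560)]]; e=D[0]-D[1]; print('deck front',np.round(D,4),np.degrees(np.arctan2(e[1],e[0]))-90)
S=[onz('wrist',f(*p),.11,T) for p in [(247,260),(330,260),(338,482),(260,482)]]; print('plate',np.round(S,4),np.mean(S,0))
M=(A+B)/2
for z in (.30,): print((T[:3,:3].T@(np.r_[M[:2],z]-T[:3,3])).round(4))
```

```text
handle [ 0.53441898 -0.04987893  0.1635    ] [ 0.53960811 -0.15150249  0.1635    ] [ 0.53701354 -0.10069071  0.1635    ] 0.10175595107651313 2.92311716195006
catch [[ 0.4671 -0.0888  0.137 ]
 [ 0.4797 -0.0868  0.137 ]
 [ 0.4802 -0.1027  0.137 ]
 [ 0.4682 -0.1035  0.137 ]] [ 0.4738 -0.0955  0.137 ]
deck front [[ 0.4418 -0.0266  0.11  ]
 [ 0.4478 -0.165   0.11  ]] 2.484622271097166
plate [[ 0.4594 -0.0691  0.11  ]
 [ 0.4837 -0.0679  0.11  ]
 [ 0.4879 -0.1362  0.11  ]
 [ 0.4631 -0.1374  0.11  ]] [ 0.47350542 -0.10265462  0.11      ]
[ 0.0849  0.0321 -0.0256]
```

```bash
python3 -m inch '[[[0.01,0.012,-0.01,0,0,0,1],[0.02,0.026,-0.02,0,0,0,1],[0.03,0.032,-0.0256,0,0,0,1],[0.045,0.032,-0.0256,0,0,0,1],[0.06,0.032,-0.0256,0,0,0,1],[0.067,0.032,-0.0256,0,0,0,0.5],[0.067,0.032,-0.0256,0,0,0,-0.2],[0.067,0.032,-0.0256,0,0,0,-1],[0.067,0.032,-0.0256,0,0,0,-1],[0.067,0.032,-0.0256,0,0,0,-1]]]' 40
python3 - <<'E'
from h import *
T=pose(); print(T[:3,3].round(4))
cv2.imwrite('pics/wrist9.png',ctrl.snapshot('wrist')[:,:,::-1])
E
```

```text
clock: 13.25
ee_pos: [0.5369, -0.1012, 0.3189]
orientation: [73.8, 89.9, -13.6]
contact_force: [0.1, 0.6, 0.5]
opening: 0.0252
[ 0.5369 -0.1012  0.3189]
```

View pics/wrist9.png

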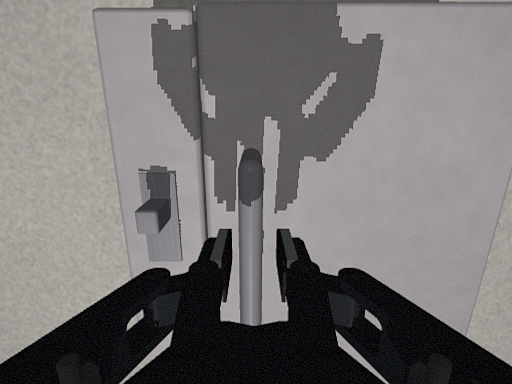

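The fingers straddle the bar (column 250, jaws 232–280) and are still closing. Next I finish closing and tug up a little.

```bash
python3 -m inch '[[[0,0,0,0,0,0,-1],[0,0,0,0,0,0,-1],[0,0,0,0,0,0,-1],[0,0,0,0,0,0,-1],[-0.001,0,0,0,0,0,-1],[-0.002,0,0,0,0,0,-1],[-0.003,0,0,0,0,0,-1],[-0.004,0,0,0,0,0,-1],[-0.005,0,0,0,0,0,-1],[-0.005,0,0,0,0,0,-1]]]' 40
```

```text
clock: 14.13
ee_pos: [0.5367, -0.1012, 0.3231]
orientation: [-78.0, 90.0, -165.4]
contact_force: [-2.6, -3.3, -3.9]
opening: 0.0107
```

```bash
python3 -m inch '[[[-0.0005,0,0,0,0,0,-1],[-0.001,0,0,0,0,0,-1],[-0.0015,0,0,0,0,0,-1],[-0.002,0,0,0,0,0,-1],[-0.0025,0,0,0,0,0,-1],[-0.003,0,0,0,0,0,-1],[-0.003,0,0,0,0,0,-1],[-0.003,0,0,0,0,0,-1],[-0.003,0,0,0,0,0,-1],[-0.003,0,0,0,0,0,-1]]]'
```

```text
clock: 14.97
ee_pos: [0.5371, -0.1013, 0.3241]
orientation: [-115.0, 89.9, 157.6]
contact_force: [10.8, -6.0, -30.7]
opening: 0.0104
```

```bash
python3 -m inch '[[[0.002,0,0,0,0,0,-1],[0.004,0,0,0,0,0,-1],[0.006,0,0,0,0,0,-1],[0.008,0,0,0,0,0,-1],[0.008,0,0,0,0,0,-0.3],[0.008,0,0,0,0,0,0],[0.008,0,0,0,0,0,0],[0.0,0,0,0,0,0,0],[-0.02,0,0,0,0,0,0],[-0.05,0,0,0,0,0,0]]]'
python3 - <<'E'
from h import *
T=pose();np.save('w10.npy',T)
cv2.imwrite('pics/wrist10.png',ctrl.snapshot('wrist')[:,:,::-1])
E
```

```text
clock: 15.8
ee_pos: [0.5366, -0.1009, 0.3753]
orientation: [-116.9, 89.8, 155.7]
contact_force: [0.5, 0.2, 0.2]
opening: 0.0421
```

View pics/wrist10.png

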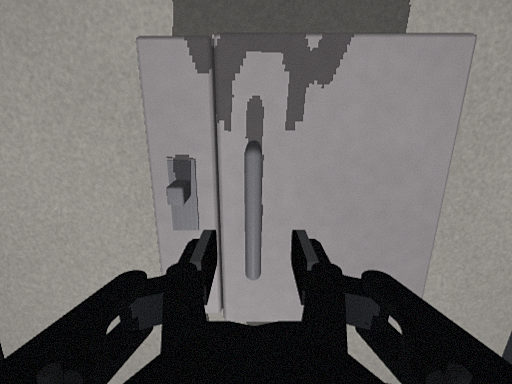

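```bash
python3 -m inch '[[[0,-0.015,-0.01,0,0,0,-1],[0,-0.035,-0.022,0,0,0,-1],[0,-0.052,-0.034,0,0,0,-1],[0,-0.061,-0.042,0,0,0,-1],[0.005,-0.061,-0.042,0,0,0,-1],[0.022,-0.061,-0.042,0,0,0,-1],[0.042,-0.061,-0.042,0,0,0,-1],[0.062,-0.061,-0.042,0,0,0,-1],[0.076,-0.061,-0.042,0,0,0,-1],[0.083,-0.061,-0.042,0,0,0,-1]]]'
python3 - <<'E'
from h import *
T=pose();np.save('w11.npy',T)
for n in ['wrist','side']: cv2.imwrite(f'pics/{n}11.png',ctrl.snapshot(n)[:,:,::-1])
crop('pics/side11.png',160,100,330,280,3.2,'pics/sd11.png')
E
```

```text
clock: 16.68
ee_pos: [0.4743, -0.0621, 0.2912]
orientation: [-112.7, 89.9, 159.9]
contact_force: [-0.3, 0.1, 0.0]
opening: -0.0001
```

View pics/wrist11.png

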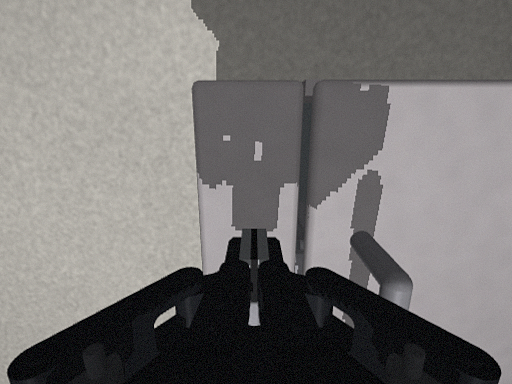

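View pics/sd11.png

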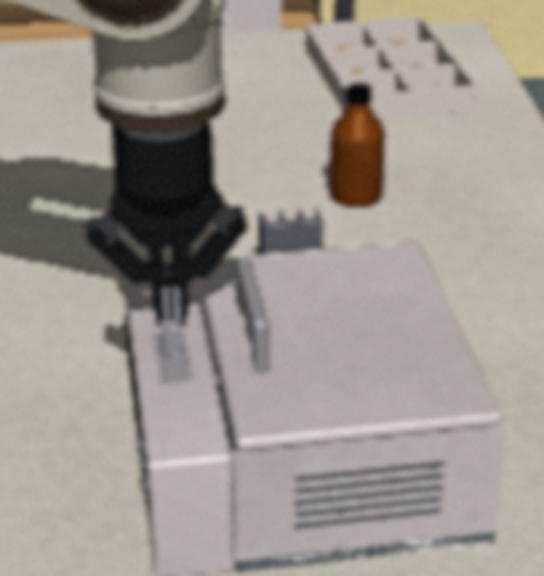

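```bash
python3 -m inch '[[[0,0,0.004,0,0,0,-1],[0,0,0.009,0,0,0,-1],[0,0,0.014,0,0,0,-1],[0,0,0.018,0,0,0,-1],[0,0,0.022,0,0,0,-1],[0,0,0.026,0,0,0,-1],[0,0,0.03,0,0,0,-1],[0,0,0.033,0,0,0,-1],[0,0,0.035,0,0,0,-1],[0,0,0.035,0,0,0,-1]]]'
```

```text
clock: 17.62
ee_pos: [0.4756, -0.0973, 0.2929]
orientation: [-57.5, 90.0, -144.9]
contact_force: [-0.1, -0.6, -0.4]
opening: -0.0003
```

```bash
python3 -m inch '[[[0,0,0.0005,0,0,0,-1],[0,0,0.001,0,0,0,-1],[0,0,0.0015,0,0,0,-1],[0,0,0.002,0,0,0,-1],[0,0,0.0025,0,0,0,-1],[0,0,0.003,0,0,0,-1],[0,0,0.0035,0,0,0,-1],[0,0,0.004,0,0,0,-1],[0,0,0.0045,0,0,0,-1],[0,0,0.005,0,0,0,-1]]]'
python3 - <<'E'
from h import *
T=pose();np.save('w12.npy',T)
for n in ['wrist','side']: cv2.imwrite(f'pics/{n}12.png',ctrl.snapshot(n)[:,:,::-1])
crop('pics/side12.png',160,100,330,280,3.2,'pics/sd12.png')
E
```

```text
clock: 18.45
ee_pos: [0.4757, -0.0997, 0.2929]
orientation: [-176.4, 89.6, 96.3]
contact_force: [-1.7, 36.0, 9.7]
opening: -0.0004
```

View pics/sd12.png

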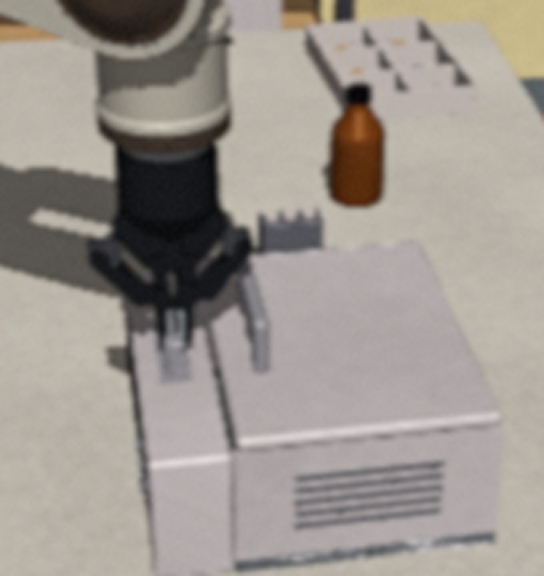

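```bash
python3 -m inch '[[[0,0,-0.004,0,0,0,-1],[-0.003,0,-0.008,0,0,0,-1],[-0.02,0,-0.008,0,0,0,-1],[-0.042,0,-0.008,0,0,0,-0.5],[-0.065,0,-0.006,0,0,0,0.5],[-0.075,0.02,-0.004,0,0,0,0.7],[-0.075,0.04,-0.002,0,0,0,0.7],[-0.075,0.055,0,0,0,0,0.7],[-0.075,0.0613,0.001,0,0,0,0.7],[-0.075,0.0613,0.001,0,0,0,0.7]]]'
python3 - <<'E'
from h import *
T=pose();np.save('w13.npy',T)
print(T.round(4));print((T[:3,:3].T@(np.array([.537,-.101,.318])-T[:3,3])).round(4))
cv2.imwrite('pics/wrist13.png',ctrl.snapshot('wrist')[:,:,::-1])
E
```

```text
clock: 19.38
ee_pos: [0.5378, -0.1002, 0.3676]
orientation: [-99.0, 90.0, 173.7]
contact_force: [0.0, 0.7, -0.5]
opening: 0.0724
[[-7.000e-04  9.989e-01  4.620e-02  5.378e-01]
 [ 1.000e-04  4.620e-02 -9.989e-01 -1.002e-01]
 [-1.000e+00 -7.000e-04 -1.000e-04  3.676e-01]
 [ 0.000e+00  0.000e+00  0.000e+00  1.000e+00]]
[ 0.0496 -0.0008  0.0008]
```

View pics/wrist13.png

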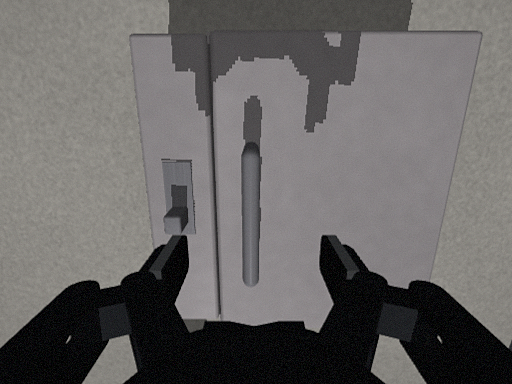

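The catch now sits at the far end of its plate (about (176, 222)), and the bar (column 250) is between the fingers. Next I descend and pinch.

```bash
python3 -m inch '[[[0.015,-0.0008,0.0008,0,0,0,0.7],[0.033,-0.0008,0.0008,0,0,0,0.7],[0.046,-0.0008,0.0008,0,0,0,0.7],[0.0505,-0.0008,0.0008,0,0,0,0.3],[0.0505,-0.0008,0.0008,0,0,0,-0.3],[0.0505,-0.0008,0.0008,0,0,0,-1],[0.0505,-0.0008,0.0008,0,0,0,-1],[0.0505,-0.0008,0.0008,0,0,0,-1],[0.0505,-0.0008,0.0008,0,0,0,-1],[0.0505,-0.0008,0.0008,0,0,0,-1]]]' 40
```

```text
clock: 20.27
ee_pos: [0.5357, -0.101, 0.3185]
orientation: [-77.4, 89.9, -164.8]
contact_force: [-14.4, -0.1, 10.7]
opening: 0.0106
```

```bash
python3 -m inch '[[[0,0,0,0,0,0,-1],[0,0,0,0,0,0,-1],[0,0,0,0,0,0,-1],[-0.001,0,0,0,0,0,-1],[-0.002,0,0,0,0,0,-1],[-0.003,0,0,0,0,0,-1],[-0.004,0,0,0,0,0,-1],[-0.006,0,0,0,0,0,-1],[-0.008,0,0,0,0,0,-1],[-0.01,0,0,0,0,0,-1]]]' 40
python3 - <<'E'
import numpy as np
# handle path rel hinge, relative to shut, then rel to a 10 mm raise
r=np.array([-165.,52.]);
def p(t): c,s=np.cos(t),np.sin(t); return np.array([r[0]*c+r[1]*s, -r[0]*s+r[1]*c])
for t in np.arange(0.06,0.85,0.06): d=p(t)-r; print(round(t,2),d.round(1))
E
```

```text
clock: 21.1
ee_pos: [0.5375, -0.101, 0.3279]
orientation: [86.3, 89.7, -1.0]
contact_force: [26.7, -0.6, -15.3]
opening: 0.0105
0.06 [3.4 9.8]
0.12 [ 7.4 19.4]
0.18 [12.  28.7]
0.24 [17.1 37.7]
0.3 [22.7 46.4]
0.36 [28.9 54.8]
0.42 [35.5 62.8]
0.48 [42.7 70.3]
0.54 [50.2 77.4]
0.6 [58.2 84.1]
0.66 [66.5 90.2]
0.72 [75.2 95.9]
0.78 [ 84.3 101. ]
0.84 [ 93.6 105.6]
```

```bash
python3 -m inch '[[[0,0.0016,0,0,0,0,-1],[-0.0023,0.0026,0,0,0,0,-1],[-0.0046,0.0036,0,0,0,0,-1],[-0.007,0.0046,0,0,0,0,-1],[-0.0094,0.0056,0,0,0,0,-1],[-0.0141,0.0078,0,0,0,0,-1],[-0.0187,0.0102,0,0,0,0,-1],[-0.0232,0.0127,0,0,0,0,-1],[-0.0277,0.0153,0,0,0,0,-1],[-0.0277,0.0153,0,0,0,0,-1]]]'
```

```text
clock: 21.93
ee_pos: [0.5518, -0.1003, 0.3565]
orientation: [-16.7, 90.0, -104.1]
contact_force: [-7.4, -2.7, -0.1]
opening: 0.0107
```

```bash
python3 -m inch '[[[-0.0044,0.0025,0,0,0,0,-1],[-0.0087,0.0053,0,0,0,0,-1],[-0.013,0.0084,0,0,0,0,-1],[-0.0171,0.0115,0,0,0,0,-1],[-0.0212,0.0147,0,0,0,0,-1],[-0.0251,0.0181,0,0,0,0,-1],[-0.0289,0.0216,0,0,0,0,-1],[-0.0326,0.0253,0,0,0,0,-1],[-0.0362,0.029,0,0,0,0,-1],[-0.0397,0.0328,0,0,0,0,-1]]]'
python3 - <<'E'
from h import *
for n in ['side','scene']: cv2.imwrite(f'pics/{n}14.png',ctrl.snapshot(n)[:,:,::-1])
crop('pics/side14.png',160,80,330,280,3,'pics/sd14.png')
E
```

```text
clock: 22.77
ee_pos: [0.5837, -0.0988, 0.3967]
orientation: [-73.4, 89.9, -160.8]
contact_force: [-18.7, -3.0, 12.1]
opening: 0.0108
```

View pics/sd14.png

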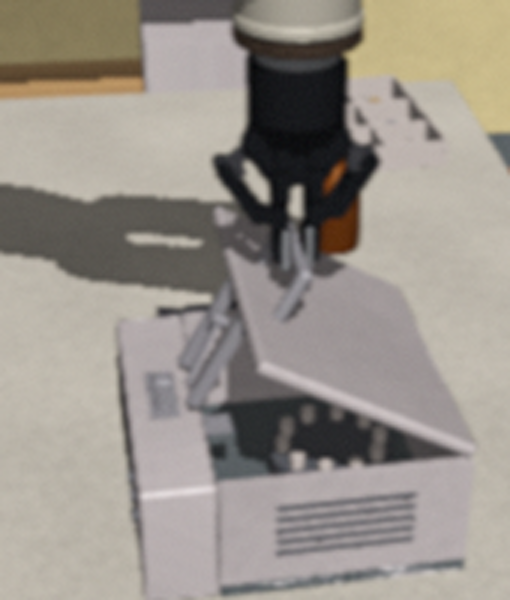

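```bash
python3 -m inch '[[[-0.0042,0.0032,0,0,0,0,-1],[-0.0076,0.0072,0,0,0,0,-1],[-0.0107,0.0113,0,0,0,0,-1],[-0.0137,0.0155,0,0,0,0,-1],[-0.0166,0.0198,0,0,0,0,-1],[-0.0194,0.0242,0,0,0,0,-1],[-0.022,0.0287,0,0,0,0,-1],[-0.0235,0.0312,0,0,0,0,-1],[-0.0245,0.0333,0,0,0,0,-1],[-0.0245,0.0333,0,0,0,0,-1]]]'
python3 -m inch '[[[0,0,0,0,0,0,-1],[0,0,0,0,0,0,-1],[0,0,0,0,0,0,-1],[0,0,0,0,0,0,-1],[0,0,0,0,0,0,-1],[0,0,0,0,0,0,-1],[0,0,0,0,0,0,-1],[0,0,0,0,0,0,-1],[0,0,0,0,0,0,-1],[0,0,0,0,0,0,-1]]]'
python3 - <<'E'
from h import *
s=ctrl.read_state(); print(s['dq'].round(3))
for n in ['side','scene','wrist']: cv2.imwrite(f'pics/{n}15.png',ctrl.snapshot(n)[:,:,::-1])
crop('pics/side15.png',160,80,330,280,3,'pics/sd15.png')
crop('pics/scene15.png',150,110,390,270,3.3,'pics/sc15.png')
# angle from handle displacement
p=s['ee_pos']; hx=(p[0]-.5352)/np.cos(np.radians(2.6)); hz=p[2]-.3180
r=np.array([-.165,.052]); v=r+[hx,hz]; print('angle',np.arctan2(r[1],r[0])-np.arctan2(v[1],v[0]),np.linalg.norm(v),np.linalg.norm(r))
E
```

```text
clock: 23.7
ee_pos: [0.6176, -0.0972, 0.4215]
orientation: [52.7, 89.9, -34.7]
contact_force: [-8.8, -2.9, 11.5]
opening: 0.0104
clock: 24.53
ee_pos: [0.6173, -0.0972, 0.4214]
orientation: [52.3, 89.9, -35.0]
contact_force: [-9.2, -3.3, 10.9]
opening: 0.0105
[ 0.064 -0.084  0.072 -0.038 -0.027 -0.028]
angle 0.7758287298598123 0.176089831018954 0.17300000000000001
```

View pics/sd15.png

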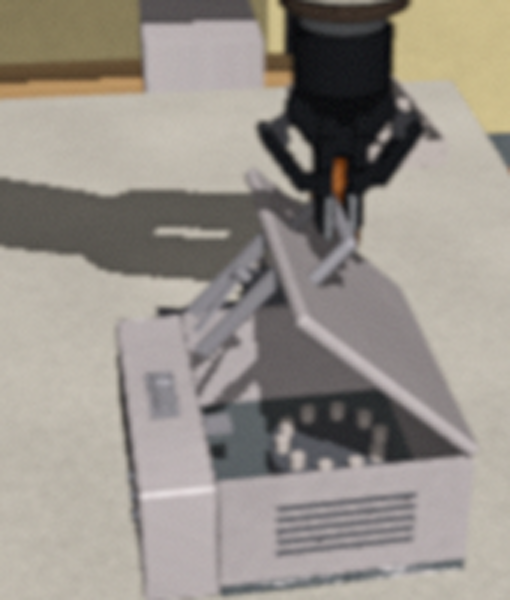

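View pics/sc15.png

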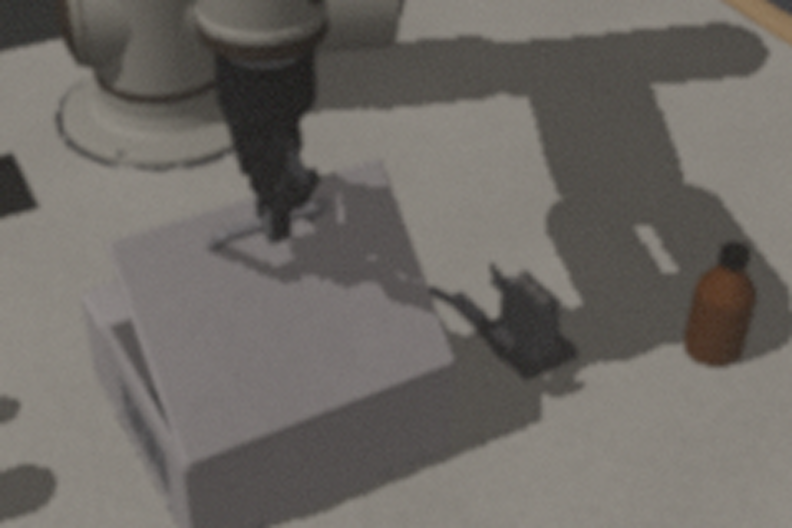

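View pics/wrist15.png

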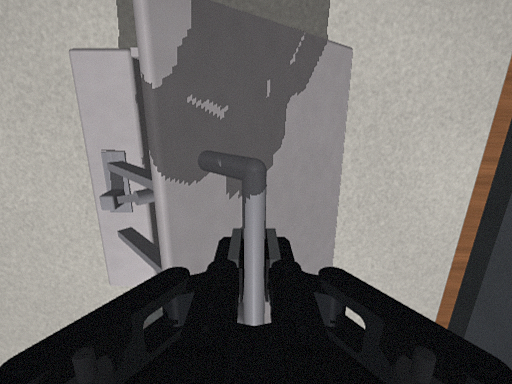

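Run:
```python
from h import *
f=lambda x,y:(160+x/3,80+y/3)
yaw=np.radians(2.6); ux=np.array([np.cos(yaw),np.sin(yaw),0]); uy=np.array([-np.sin(yaw),np.cos(yaw),0])
hs=np.array([.5355,-.101,0])  # handle; sampler x=-37
O=hs+ux*.037
def pl(px,y):
    o,d=ray('side',px); t=(y-(o-O)@uy)/(d@uy); P=o+d*t; return ((P-O)@ux).round(4),P[2].round(4)
print('front corner',pl(f(303,322),-.129),'hinge corner',pl(f(470,445),-.129))
a,b=pl(f(303,322),-.129),pl(f(470,445),-.129); print(np.arctan2(a[1]-b[1],b[0]-a[0]),np.hypot(a[0]-b[0],a[1]-b[1]))
A=cv2.imread('pics/scene7.png').astype(int);B=cv2.imread('pics/scene15.png').astype(int)
for n,i in(('scene7',7),('scene15',15)): crop(f'pics/{n}.png',260,160,380,240,6,f'pics/cmp{i}.png')
a=cv2.imread('pics/cmp7.png');b=cv2.imread('pics/cmp15.png'); c=np.vstack([a,b]); cv2.imwrite('pics/cmp.png',cv2.resize(c,None,fx=.62,fy=.62))
```

```text
front corner (np.float64(-0.0062), np.float64(0.2494)) hinge corner (np.float64(0.1256), np.float64(0.1258))
0.7533026890563236 0.18068812910648005
```

View pics/cmp.png

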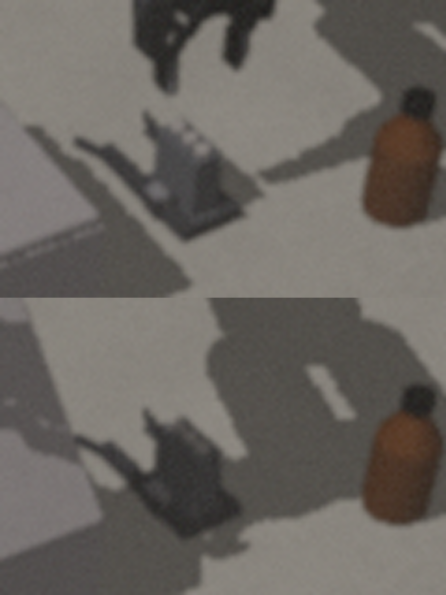

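```bash
python3 -c "
from bench import ctrl
print(ctrl.sign_off())"
```

```text
the job is handed in; nothing more can be done
None
```

The carrier is home on its rail and let go. The cover is being held at about 45 degrees, and I handed the job in at about 25 s. No verdict is reported.

- **Carrier:** I stood it in line before the flares and pushed it along the rail. The drag fell to about 0 N as the balls dropped in, and a further push met the stop bar at about 10 N. I eased back 1 mm and let go. The close-up picture right after release put the carrier's middle about 1 mm from my home estimate, but about 1.8 mm past the ball housings. That picture was taken while the arm was still moving; both figures are within the 3 mm limit. A scene picture at the end shows the carrier unmoved.
- **Catch:** A tug stopped dead after about 5 mm at about 31 N, so the cover was caught. I let it down and pushed the catch across until it hit its end stop, where the push read 36 N. The second lift was free.
- **Cover:** I raised it by the handle with a 40 N grip and held it still. The angle came out as 0.78 rad from the arm's position and 0.75 rad from the side picture.
- **Leftover force:** While holding, the wrist still read about 9 N sideways and 11 N upward. Going by the arm's position, the handle sat about 3 mm farther from the hinge than its nominal radius.
- **Bystanders:** The arm stayed clear of the solvent bottle, beaker and jar throughout. The bottle shows unmoved in the last scene picture; I did not measure the beaker and jar again.

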